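Shut down the griddle and rack the grill tools

TASK

Closing time at the outdoor griddle: first switch the griddle off at its front toggle, pushing the lever right over to the robot's right. Then stand every turner and fork that lies on the prep top upright in a caddy well, handle end down on the well's floor and head up: turners in the caddy where a turner already stands, forks in the caddy where a fork already stands. Leave those two tools standing and leave everything else on the prep top where it is.

Things in the scene. Friction and masses are not known exactly. Their poses are not given: they have to be found in the camera images.
- switch (a joint): Toggle switch of the griddle, a 45 mm steel lever with a 26 mm ball end on a black block on the griddle's low front ledge: 0 = off (leaning to the robot's right, -y), 1.0 = on (leaning to the left, +y), upright at 0.5. Stays where it is left; light push of a few newtons. Starts on.
- switch_tip (a point): Centre of the ball end of the toggle lever, about 0.1 m above the prep top; the lever swings about an axis pointing ahead (+x), 45 mm below this end when upright. 45 mm behind it (+x) the griddle's body rises to 85 mm (its look-only rims to 115 mm) above the prep top; the ledge under it is 45 mm high.
- caddy_left: Fixed dark steel caddy, open-topped box 148 x 52 x 100 mm high with three square wells in a row along its x axis (away from the robot), each 44 mm clear, 48 mm apart, walls 4 mm, floor 4 mm thick. Origin: centre of its underside. The one on the robot's left. Its near well is already taken.
- caddy_right: Fixed dark steel caddy, open-topped box 148 x 52 x 100 mm high with three square wells in a row along its x axis (away from the robot), each 44 mm clear, 48 mm apart, walls 4 mm, floor 4 mm thick. Origin: centre of its underside. The one on the robot's right. Its near well is already taken.
- caddy_left_middle (a point): Centre of the mouth of the middle well of caddy_left (nearness to the robot), level with the rim, 100 mm above the prep top
- caddy_left_far (a point): Centre of the mouth of the far well of caddy_left (nearness to the robot), level with the rim, 100 mm above the prep top
- caddy_right_middle (a point): Centre of the mouth of the middle well of caddy_right (nearness to the robot), level with the rim, 100 mm above the prep top
- caddy_right_far (a point): Centre of the mouth of the far well of caddy_right (nearness to the robot), level with the rim, 100 mm above the prep top
- turner_a: Grill turner, flat blade 64 mm wide, 4 mm thick, level with the underside; 24 mm square wooden handle 140 mm long, then dark steel head; 200 mm overall, 120 g, balance 5 to 15 mm headward of the origin. Origin: mid-length, on its underside (handle axis 12 mm above). x axis: from handle end to head. Starts lying flat (z up), handle end towards the robot. May be absent.
- turner_a_foot (a point): Centre of the handle's free end (the foot) of turner_a
- turner_b: Grill turner, flat blade 64 mm wide, 4 mm thick, level with the underside; 24 mm square wooden handle 140 mm long, then dark steel head; 200 mm overall, 120 g, balance 5 to 15 mm headward of the origin. Origin: mid-length, on its underside (handle axis 12 mm above). x axis: from handle end to head. Starts lying flat (z up), handle end towards the robot. May be absent.
- turner_b_foot (a point): Centre of the handle's free end (the foot) of turner_b
- fork_a: Grill fork, two tines 34 mm apart, head 42 mm wide; 24 mm square wooden handle 140 mm long, then dark steel head; 200 mm overall, 120 g, balance 5 to 15 mm headward of the origin. Origin: mid-length, on its underside (handle axis 12 mm above). x axis: from handle end to head. Starts lying flat (z up), handle end towards the robot. May be absent.
- fork_a_foot (a point): Centre of the handle's free end (the foot) of fork_a
- fork_b: Grill fork, two tines 34 mm apart, head 42 mm wide; 24 mm square wooden handle 140 mm long, then dark steel head; 200 mm overall, 120 g, balance 5 to 15 mm headward of the origin. Origin: mid-length, on its underside (handle axis 12 mm above). x axis: from handle end to head. Starts lying flat (z up), handle end towards the robot. May be absent.
- fork_b_foot (a point): Centre of the handle's free end (the foot) of fork_b
- stood_turner: A turner like the others that already stands head up in the near well of one caddy; origin at its handle end, z axis up along it to the head, 200 mm long. Which caddy differs from start to start.
- stood_fork: A fork like the others that already stands head up in the near well of the other caddy; origin at its handle end, z axis up along it to the head, 200 mm long.
- bowl: Bystander: grey ceramic salsa bowl, 110 mm wide, 45 mm high, origin under its centre
- stopper: Bystander: glass cruet stopper, 32 mm wide, 60 mm high, origin under its centre
- cruet: Bystander: amber glass cruet, 64 mm wide, 150 mm high, origin under its centre
- jar: Bystander: glass jar with steel lid, 66 mm wide, 75 mm high, origin under its centre
Things that resemble listed ones, but are neither listed nor needed, are in the scene too. What is shaped like the fork_a but yellow is not meant.

How it is judged:
On the way, in this order (a step that is already met when the one before it is completed fails the run):
1. the griddle is switched off before any tool is racked (value of joint switch below 0.15 rad), for 0.2 s.
2. after that, the first tool stands in a caddy (((((x of turner_a_foot in the frame of caddy_left between -0.074 and 0.074 m and y of turner_a_foot in the frame of caddy_left between -0.026 and 0.026 m and z of turner_a_foot in the frame of caddy_left below 0.03 m) or (x of turner_a_foot in the frame of caddy_right between -0.074 and 0.074 m and y of turner_a_foot in the frame of caddy_right between -0.026 and 0.026 m and z of turner_a_foot in the frame of caddy_right below 0.03 m)) and angle between turner_a's own x axis and vertical below 0.45 rad) or (((x of turner_b_foot in the frame of caddy_left between -0.074 and 0.074 m and y of turner_b_foot in the frame of caddy_left between -0.026 and 0.026 m and z of turner_b_foot in the frame of caddy_left below 0.03 m) or (x of turner_b_foot in the frame of caddy_right between -0.074 and 0.074 m and y of turner_b_foot in the frame of caddy_right between -0.026 and 0.026 m and z of turner_b_foot in the frame of caddy_right below 0.03 m)) and angle between turner_b's own x axis and vertical below 0.45 rad) or (((x of fork_a_foot in the frame of caddy_left between -0.074 and 0.074 m and y of fork_a_foot in the frame of caddy_left between -0.026 and 0.026 m and z of fork_a_foot in the frame of caddy_left below 0.03 m) or (x of fork_a_foot in the frame of caddy_right between -0.074 and 0.074 m and y of fork_a_foot in the frame of caddy_right between -0.026 and 0.026 m and z of fork_a_foot in the frame of caddy_right below 0.03 m)) and angle between fork_a's own x axis and vertical below 0.45 rad) or (((x of fork_b_foot in the frame of caddy_left between -0.074 and 0.074 m and y of fork_b_foot in the frame of caddy_left between -0.026 and 0.026 m and z of fork_b_foot in the frame of caddy_left below 0.03 m) or (x of fork_b_foot in the frame of caddy_right between -0.074 and 0.074 m and y of fork_b_foot in the frame of caddy_right between -0.026 and 0.026 m and z of fork_b_foot in the frame of caddy_right below 0.03 m)) and angle between fork_b's own x axis and vertical below 0.45 rad))), for 0.2 s.
At the end, for the whole second after the job is handed in: Toggle below 0.15; every lying tool now stands head up within 0.45 rad of vertical, at rest, foot in a well under 30 mm above the prep top and within 160 mm of the foot of the tool of its kind that stood at the start; both of those still stand (value of joint switch below 0.15 rad and ((x of turner_a_foot in the frame of caddy_left between -0.074 and 0.074 m and y of turner_a_foot in the frame of caddy_left between -0.026 and 0.026 m and z of turner_a_foot in the frame of caddy_left below 0.03 m) or (x of turner_a_foot in the frame of caddy_right between -0.074 and 0.074 m and y of turner_a_foot in the frame of caddy_right between -0.026 and 0.026 m and z of turner_a_foot in the frame of caddy_right below 0.03 m)) and angle between each of turner_a, turner_b, fork_a, fork_b's own x axis and vertical below 0.45 rad and horizontal distance between each of turner_a_foot, turner_b_foot and stood_turner below 0.16 m and linear speed of each of turner_a, turner_b, fork_a, fork_b below 0.03 m/s and ((x of turner_b_foot in the frame of caddy_left between -0.074 and 0.074 m and y of turner_b_foot in the frame of caddy_left between -0.026 and 0.026 m and z of turner_b_foot in the frame of caddy_left below 0.03 m) or (x of turner_b_foot in the frame of caddy_right between -0.074 and 0.074 m and y of turner_b_foot in the frame of caddy_right between -0.026 and 0.026 m and z of turner_b_foot in the frame of caddy_right below 0.03 m)) and ((x of fork_a_foot in the frame of caddy_left between -0.074 and 0.074 m and y of fork_a_foot in the frame of caddy_left between -0.026 and 0.026 m and z of fork_a_foot in the frame of caddy_left below 0.03 m) or (x of fork_a_foot in the frame of caddy_right between -0.074 and 0.074 m and y of fork_a_foot in the frame of caddy_right between -0.026 and 0.026 m and z of fork_a_foot in the frame of caddy_right below 0.03 m)) and horizontal distance between each of fork_a_foot, fork_b_foot and stood_fork below 0.16 m and ((x of fork_b_foot in the frame of caddy_left between -0.074 and 0.074 m and y of fork_b_foot in the frame of caddy_left between -0.026 and 0.026 m and z of fork_b_foot in the frame of caddy_left below 0.03 m) or (x of fork_b_foot in the frame of caddy_right between -0.074 and 0.074 m and y of fork_b_foot in the frame of caddy_right between -0.026 and 0.026 m and z of fork_b_foot in the frame of caddy_right below 0.03 m)) and ((x of stood_turner in the frame of caddy_left between -0.074 and 0.074 m and y of stood_turner in the frame of caddy_left between -0.026 and 0.026 m and z of stood_turner in the frame of caddy_left below 0.03 m) or (x of stood_turner in the frame of caddy_right between -0.074 and 0.074 m and y of stood_turner in the frame of caddy_right between -0.026 and 0.026 m and z of stood_turner in the frame of caddy_right below 0.03 m)) and angle between each of stood_turner, stood_fork's own z axis and vertical below 0.45 rad and ((x of stood_fork in the frame of caddy_left between -0.074 and 0.074 m and y of stood_fork in the frame of caddy_left between -0.026 and 0.026 m and z of stood_fork in the frame of caddy_left below 0.03 m) or (x of stood_fork in the frame of caddy_right between -0.074 and 0.074 m and y of stood_fork in the frame of caddy_right between -0.026 and 0.026 m and z of stood_fork in the frame of caddy_right below 0.03 m))); the robot touches nothing.
It fails at once if the bowl is shifted more than 60 mm (distance of bowl from where it was at the start of the episode above 0.06 m).
It fails at once if the stopper is shifted more than 60 mm (distance of stopper from where it was at the start of the episode above 0.06 m).
It fails at once if the cruet is shifted more than 60 mm (distance of cruet from where it was at the start of the episode above 0.06 m).
It fails at once if the jar is shifted more than 60 mm (distance of jar from where it was at the start of the episode above 0.06 m).
Of turner_a, turner_b, fork_a, fork_b only 3 to 4 are there at a start; the rules pass over those that are not, and their reading is None.
At some moment in a run one of turner_a, turner_b, fork_a, fork_b may be knocked a few centimetres aside while the robot is not near it.
It also fails if it takes over 210 s, if anything falls off the work surface, if the arm or the gripper's body presses on something with over 40 N, if the wrist force passes 120 N, or if a joint passes its speed limit or range.

ROBOT

A 6-joint arm with a two-finger parallel gripper is mounted at the origin on the work surface. World frame = base frame: x ahead of the robot, y to its left, z up, the work surface at z = 0. Lengths are in m, angles in rad, forces in N, time in s.
With the tool pointing down it reaches from about 0.35 to 0.925 m from the base axis. Payload 6.4 kg.
Tool frame: the origin (TCP) lies between the finger pads; the fingertips stand 11 mm ahead of it and the grasp point (between the pads) lies 8 mm behind it; z points along the fingers, y is the line along which they close (so a half turn about z gives the same grasp; the last joint's range is limited). The gripper opens to 85 mm and grips with 20 to 120 N. Pads are 22 mm wide; open, the fingers measure 114 mm over their backs; the gripper's body (76 mm by 85 mm) begins 54 mm behind the grasp point. The pads swing forward as they close: fully open they stand 13 mm farther back than shut.
Start: joints at [0.93, 0.245, 1.558, -0, 1.339, -0.174], TCP at [0.293, 0.58, 0.242] pointing down, gripper open.
Joint ranges: [-3.13, 3.13], [-1.02, 2.26], [0.13, 2.54], [-0.95, 4.09], [0.21, 2.88], [-2.74, 2.74]. Speed limits (rad/s): [2.57, 2.57, 3.14, 3.14, 3.14, 3.14].

INTERFACE

Orientations are given as a unit quaternion [w, x, y, z].
In Python, from plant import ctrl gives the robot as it stands.
- The arm moves only by the shell command python3 -m pendant 'ROWS' [FORCE]. ROWS is JSON, a list that holds one entry, the list of rows, each a list of 5 numbers: the shift along the world's x, y, z in cm, then the turn about the world's z in rad, then the closure, from -1 (fully open) to 1 (shut). In form: [[[tx, ty, tz, yaw, fingers], ...]]. A call has 1 to 20 rows; each row is the pose to reach, as a shift and turn from the pose commanded when the call began; what a row does not reach only later rows make up. A row lasts 1/8 s, in which the tool goes at most 62.5 mm and 10.7 degrees, less where a joint would pass 70% of its speed; a pose out of reach is approached as far as the arm can. A call with a gripper value outside its range is refused whole. The fingers move at their own pace and stop on an object; FORCE is the grip in N (left out, the last holds). Time passes only in rows, so rows that repeat a pose let the fingers close. It gives the time, the measured TCP pose, the force, the opening and the grip force at its end, in the units of the state.
- ctrl.observe(): the state, without advancing time (a new reading comes with each control period).
- ctrl.snapshot(name): name is "scene" or "top"; returns a dict with "pixels" (420x560x3 uint8, red, green, blue), "z_map" (420x560 float32, m along the optical axis (not along the pixel's ray), 0 where there is no reading), "fx", "fy", "cx", "cy" (pixels), "k1" (the pictures are not rectified: a ray, as slopes to the right and down, at radius r is drawn at 1 + k1 r^2 times it, then the intrinsics apply), "extrinsics" (4x4, takes a point from camera to world coordinates). Camera axes: x right, y down, z forward; pixel columns grow to the right and rows downward; lengths in m; the calibration is good to about 2 mm. A picture is of the moment at which its call begins.
- ctrl.sign_off(): hands the job in; it is judged then, once.
The state is a dict: "t": time; "joint_positions": joint angles; "qd": joint speeds; "effort": joint torques, N m; "tool_pos": TCP position; "ee_rot": TCP orientation; "ft_force": force on the tool from outside, world axes, zero at the start; "wrist_torque": the same for the moment, N m; "gripper_width": finger opening in m; "grasp_force": force on a finger pad.
Only numpy, scipy, OpenCV 4.12 (cv2) and the standard library are available. Lean on these libraries where they do the work, as an engineer would, in place of code of your own. Each camera call takes 0.05 s, during which the arm holds its last target. There are 200 camera calls.

## Working session

There is one attempt and no reset: what is moved stays moved. The work goes in short steps, Python scripts to look and compute and a shell command to move; the robot and the scene stay as the last step left them, time stands still between calls to the robot, and variables do not carry over. Pictures are saved under pics/ and viewed, at most 14 in all, crops included, and the job is handed in when it is done.

```bash
mkdir -p pics; ls
cat > h.py <<'E'
import numpy as np, cv2
from plant import ctrl
def snap(n,f=None):
    s=ctrl.snapshot(n); 
    if f: cv2.imwrite('pics/'+f,s['pixels'][:,:,::-1])
    return s
def rays(s,uv):
    uv=np.asarray(uv,float).reshape(-1,2)
    d=(uv-[s['cx'],s['cy']])/[s['fx'],s['fy']]; p=d.copy()
    for _ in range(10): p=d/(1+s['k1']*(p**2).sum(1,keepdims=True))
    return np.c_[p,np.ones(len(p))]
def onplane(s,uv,z):
    E=s['extrinsics']; D=rays(s,uv)@E[:3,:3].T; o=E[:3,3]
    return o+D*((z-o[2])/D[:,2])[:,None]
def cloud(s):
    h,w=s['z_map'].shape; v,u=np.mgrid[:h,:w]
    P=rays(s,np.c_[u.ravel(),v.ravel()])*s['z_map'].reshape(-1,1)
    P=P@s['extrinsics'][:3,:3].T+s['extrinsics'][:3,3]
    P[s['z_map'].ravel()==0]=np.nan
    return P.reshape(h,w,3)
E
python3 - <<'E'
from h import *
for n in('scene','top'):
    s=snap(n,n+'0.png'); print(n,s['extrinsics'].round(3).tolist(),s['fx'],s['k1'])
print(ctrl.observe())
E
```

```text
pics
scene [[0.874, 0.305, -0.377, 1.09], [0.485, -0.517, 0.705, -1.064], [0.02, -0.8, -0.6, 1.018], [0.0, 0.0, 0.0, 1.0]] 534.6918436186662 -0.0784132198745666
top [[0.017, -0.994, 0.11, 0.323], [-1.0, -0.016, 0.014, 0.047], [-0.012, -0.111, -0.994, 1.638], [0.0, 0.0, 0.0, 1.0]] 534.2220600779095 -0.13789494382419792
{'t': 0.1, 'joint_positions': array([ 9.29904056e-01,  2.45770464e-01,  1.55889764e+00, -2.05754160e-05,
        1.33870627e+00, -1.74078540e-01]), 'qd': array([-0.00073967, -0.00060274, -0.00258913,  0.00225829, -0.00300323,
       -0.0006782 ]), 'effort': array([ 9.00954237e-04, -4.30671751e+01, -3.27127826e+01, -2.11009160e-05,
        2.78142936e-03,  1.28688473e-06]), 'tool_pos': array([0.29221915, 0.5800648 , 0.24127075]), 'ee_rot': array([-3.43859657e-04,  2.31290942e-01,  9.72884220e-01, -8.21884257e-04]), 'ft_force': array([0.78632002, 0.95627371, 0.78264608]), 'wrist_torque': array([-0.02912129,  0.01295806, -0.0072609 ]), 'grasp_force': 0.0, 'gripper_width': 0.08562698207522212}
```

View pics/scene0.png

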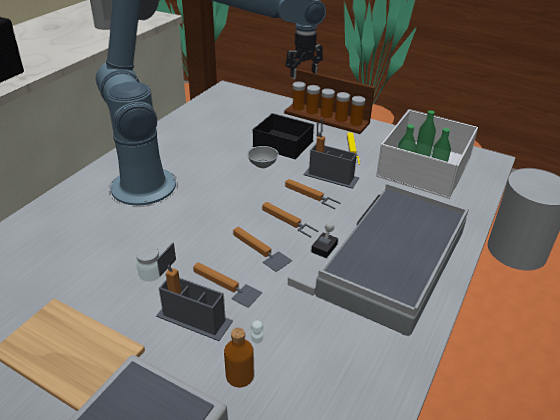

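View pics/top0.png

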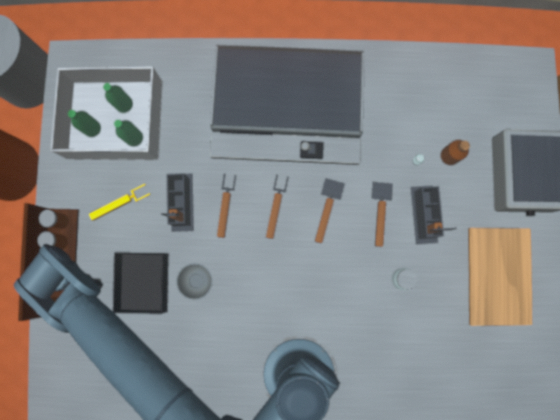

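Top view: forks at (224,205), (275,205); turners at (329,210), (381,215). The left caddy (179,200) holds a fork and the right caddy (428,213) a turner. Look-alike: yellow fork (120,203), which is not meant. The toggle is at (310,148).

```bash
cat > meas.py <<'E'
from h import *
def tools(s):
    hsv=cv2.cvtColor(s['pixels'],cv2.COLOR_RGB2HSV); C=cloud(s)
    m=((hsv[...,0]<16)&(hsv[...,1]>110)&(hsv[...,2]>60)).astype(np.uint8)
    ok=(C[...,0]>.3)&(C[...,0]<.75)&(abs(C[...,1])<.45); m&=ok.astype(np.uint8)
    out=[]
    for c in cv2.findContours(m,0,2)[0]:
        if cv2.contourArea(c)<150: continue
        mm=np.zeros_like(m); cv2.drawContours(mm,[c],-1,1,-1)
        box=cv2.boxPoints(cv2.minAreaRect(c)); b=onplane(s,box,.024)[:,:2]
        zz=np.nanmedian(C[...,2][mm>0])
        ctr,(w,h),a=cv2.minAreaRect((b*1000).astype(np.float32))
        e=[b[1]-b[0],b[2]-b[1]]; l=max(e,key=np.linalg.norm); l=l/np.linalg.norm(l); l=l if l[0]>0 else -l
        out.append((np.array(ctr)/1000,np.arctan2(l[1],l[0]),sorted((w,h)),zz))
        print('handle ctr',(np.array(ctr)/1000).round(4),'yaw %.3f'%out[-1][1],'size',np.round(sorted((w,h)),1),'z %.3f'%zz,'headend of handle',(np.array(ctr)/1000+.07*l).round(4))
    return out
E
python3 - <<'E'
from meas import *
s=snap('top'); tools(s); C=cloud(s)
# caddy rims
for nm,(u0,u1,v0,v1) in dict(L=(150,205,165,235),R=(405,465,175,245)).items():
    P=C[v0:v1,u0:u1].reshape(-1,3); P=P[(P[:,2]>.09)&(P[:,2]<.108)]
    print(nm,len(P),P.min(0).round(3),P.max(0).round(3),np.array(cv2.minAreaRect((P[:,:2]*1000).astype(np.float32))[0]).round(1),cv2.minAreaRect((P[:,:2]*1000).astype(np.float32))[1:])
P=C[135:165,295:330]; print('switch'); 
q=P[P[...,2]>.075]; print(q[np.argsort(-q[:,2])][:25].round(3))
im=s['pixels'][125:255,150:470,::-1]; cv2.imwrite('pics/crop1.png',cv2.resize(im,None,fx=2.5,fy=2.5,interpolation=3))
E
```

```text
handle ctr [ 0.4599 -0.242 ] yaw -0.074 size [ 18.2 129.6] z 0.024 headend of handle [ 0.5297 -0.2471]
handle ctr [ 0.4666 -0.0703] yaw -0.261 size [ 15.6 133.3] z 0.024 headend of handle [ 0.5342 -0.0883]
handle ctr [0.4789 0.0823] yaw -0.192 size [ 15.3 131.7] z 0.025 headend of handle [0.5476 0.0689]
handle ctr [0.4795 0.2357] yaw -0.113 size [ 16.1 131.1] z 0.024 headend of handle [0.5491 0.2278]
L 274 [0.443 0.339 0.09 ] [0.592 0.401 0.108] [517.5 370.3] ((149.28829956054688, 55.9843635559082), 2.5818212032318115)
R 267 [ 0.414 -0.413  0.09 ] [ 0.565 -0.349  0.107] [ 490.1 -381.6] ((150.5251007080078, 56.36127853393555), 3.9820919036865234)
switch
[[ 0.677  0.002  0.126]
 [ 0.674 -0.013  0.126]
 [ 0.674 -0.01   0.124]
 [ 0.668 -0.01   0.124]
 [ 0.675 -0.004  0.123]
 [ 0.672 -0.01   0.122]
 [ 0.678 -0.013  0.122]
 [ 0.666 -0.007  0.121]
 [ 0.681 -0.007  0.121]
 [ 0.681 -0.001  0.121]
 [ 0.684 -0.007  0.12 ]
 [ 0.675  0.002  0.12 ]
 [ 0.678 -0.007  0.12 ]
 [ 0.669 -0.004  0.12 ]
 [ 0.672 -0.013  0.119]
 [ 0.676 -0.019  0.119]
 [ 0.681 -0.01   0.119]
 [ 0.67  -0.007  0.119]
 [ 0.684 -0.004  0.119]
 [ 0.67  -0.001  0.118]
 [ 0.673 -0.001  0.118]
 [ 0.673 -0.016  0.117]
 [ 0.673 -0.007  0.117]
 [ 0.673 -0.004  0.117]
 [ 0.667 -0.004  0.116]]
```

View pics/crop1.png

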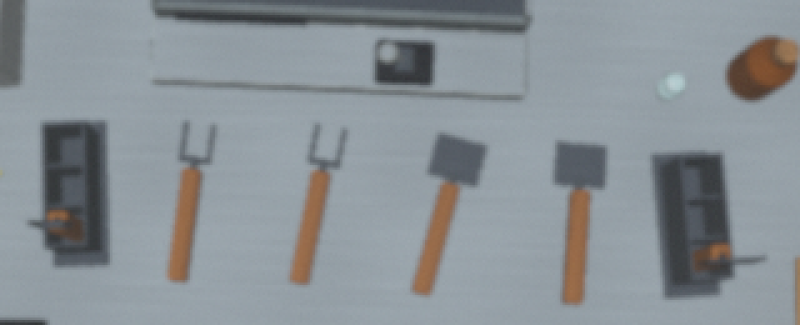

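The crop confirms two grey-tined forks at (195,200) and (310,200), and two turners at (440,210) and (578,220). The toggle ball is at (388,52), on the left side of its block. Switch first.

```bash
python3 -m pendant '[[[0,0,4,0,1],[10,-13,4,0.15,1],[38.3,-53,4,0.467,1],[38.3,-53,4,0.467,1],[38.3,-53,4,0.467,1],[38.3,-53,4,0.467,1],[38.3,-53,4,0.467,1],[38.3,-53,4,0.467,1],[38.3,-53,4,0.467,1],[38.3,-53,4,0.467,1],[38.3,-53,4,0.467,1],[38.3,-53,4,0.467,1],[38.3,-53,4,0.467,1],[38.3,-53,4,0.467,1]]]' 20
python3 - <<'E'
from h import *
s=snap('scene'); C=cloud(s)
m=(C[...,2]>.085)&(C[...,2]<.13)&(abs(C[...,0]-.675)<.03)&(abs(C[...,1]+.02)<.05)
q=C[m]; print(len(q),np.median(q,0).round(3),q.min(0).round(3),q.max(0).round(3))
print(ctrl.observe()['tool_pos'],ctrl.observe()['ee_rot'])
cv2.imwrite('pics/c2.png',cv2.resize(s['pixels'][170:320,240:440,::-1],None,fx=3,fy=3))
E
```

```text
t: 1.9
tool_pos: [0.675, 0.0511, 0.2819]
ee_rot: [-0.0, -0.0, 1.0, 0.0]
ft_force: [0.2, -0.7, -0.2]
gripper_width: -0.0003
grasp_force: 0.0
95 [ 0.68  -0.014  0.11 ] [ 0.667 -0.027  0.086] [0.69  0.004 0.124]
[0.67491521 0.05150748 0.28210335] [-3.13222679e-04 -6.50887048e-04  9.99999728e-01  1.50724313e-04]
```

View pics/c2.png

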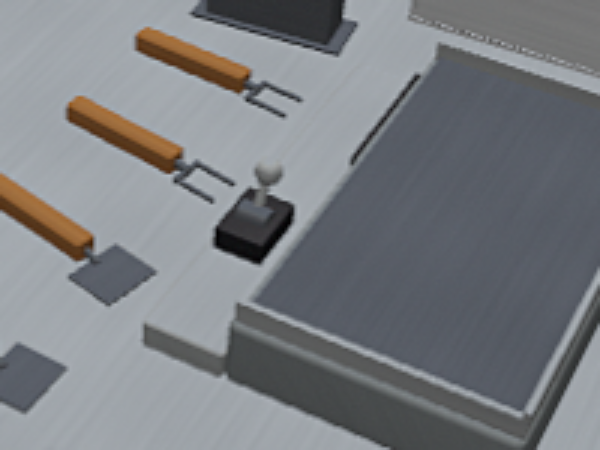

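The lever ball sits at about (0.675, -0.008, 0.108), leaning left. I'll come down on its left and push right.

```bash
python3 -m pendant '[[[0,0,-6,0,1],[0,0,-12,0,1],[0,0,-17.4,0,1],[0,0,-17.4,0,1],[0,-2,-17.4,0,1],[0,-3.5,-17.4,0,1],[0,-4.5,-17.4,0,1],[0,-5.5,-17.4,0,1],[0,-6.3,-17.4,0,1],[0,-7,-17.4,0,1],[0,-7.4,-17.4,0,1],[0,-7.7,-17.4,0,1],[0,-7.7,-17.4,0,1]]]' 20
python3 -c "
from h import *
s=snap('scene'); cv2.imwrite('pics/c3.png',cv2.resize(s['pixels'][170:320,240:440,::-1],None,fx=3,fy=3))"
```

```text
t: 3.58
tool_pos: [0.6756, -0.0247, 0.1083]
ee_rot: [-0.0, -0.0, 1.0, 0.002]
ft_force: [0.9, 7.7, 3.2]
gripper_width: 0.0001
grasp_force: 4.1
```

View pics/c3.png

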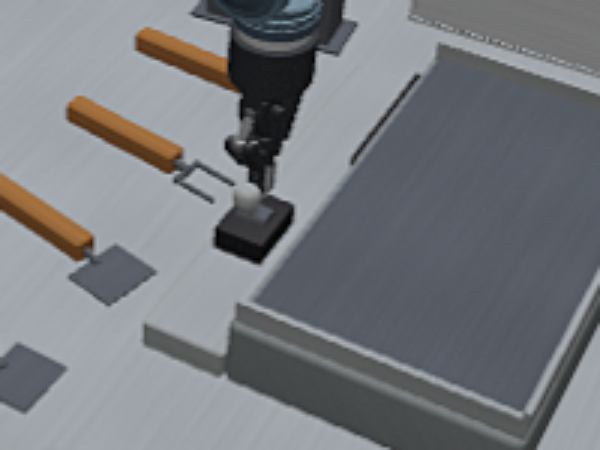

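The ball has moved over to (243,192). I'll press a little more to reach the stop, then back off and measure.

```bash
python3 -m pendant '[[[0,-0.4,0,0,1],[0,-0.8,0,0,1],[0,-0.8,0,0,1]]]' 20;  python3 -m pendant '[[[0,2,0,0,1],[0,4,4,0,-1],[0,4,10,0,-1],[0,4,16,0,-1],[0,4,16,0,-1]]]' 20
python3 - <<'E'
from h import *
s=snap('scene'); C=cloud(s)
m=(C[...,2]>.085)&(C[...,2]<.13)&(abs(C[...,0]-.675)<.03)&(abs(C[...,1]+.03)<.06)
q=C[m]; print(len(q),np.median(q,0).round(3),q.min(0).round(3),q.max(0).round(3))
from meas import tools; tools(snap('top'))
E
```

```text
t: 4.0
tool_pos: [0.6755, -0.0259, 0.1084]
ee_rot: [-0.0, -0.0, 1.0, 0.008]
ft_force: [1.4, 29.5, 5.3]
gripper_width: -0.0004
grasp_force: 15.0
t: 4.62
tool_pos: [0.6782, 0.0047, 0.2755]
ee_rot: [0.006, -0.0, 1.0, -0.001]
ft_force: [0.6, 0.7, 0.1]
gripper_width: 0.0721
grasp_force: 0.0
76 [ 0.679 -0.055  0.114] [ 0.665 -0.064  0.086] [ 0.689 -0.039  0.122]
handle ctr [ 0.4598 -0.2417] yaw -0.069 size [ 18.2 129.7] z 0.024 headend of handle [ 0.5296 -0.2466]
handle ctr [ 0.4666 -0.0701] yaw -0.256 size [ 16.3 133.3] z 0.024 headend of handle [ 0.5343 -0.0879]
handle ctr [0.4795 0.2355] yaw -0.113 size [ 16.5 131.1] z 0.024 headend of handle [0.549  0.2276]
```

```bash
cat >> meas.py <<'E'
def heads(s,T):
    g=cv2.cvtColor(s['pixels'],cv2.COLOR_RGB2GRAY).astype(float); bg=cv2.medianBlur(cv2.cvtColor(s['pixels'],cv2.COLOR_RGB2GRAY),31)
    v,u=np.nonzero(g<bg-22.); P=onplane(s,np.c_[u,v],.003)[:,:2]
    for c,a,_,_ in T:
        R=np.array([[np.cos(a),np.sin(a)],[-np.sin(a),np.cos(a)]]); q=(P-c)@R.T
        k=(q[:,0]>.08)&(q[:,0]<.15)&(abs(q[:,1])<.045); q=q[k]
        if len(q)<8: print('no head',c); continue
        lo,hi=np.percentile(q,[2,98],0); ctr=np.array([.102,(lo[1]+hi[1])/2])
        print('head of',c.round(3),'along %.3f..%.3f lat %.3f..%.3f'%(lo[0],hi[0],lo[1],hi[1]),'grip pt(+102)',(c+R.T@ctr).round(4))
E
python3 - <<'E'
from meas import *
s=snap('top'); heads(s,tools(s)); o=ctrl.observe(); print(o['tool_pos'],o['ee_rot'])
E
```

```text
handle ctr [ 0.4598 -0.242 ] yaw -0.074 size [ 18.2 129.8] z 0.024 headend of handle [ 0.5296 -0.2471]
handle ctr [ 0.4665 -0.0704] yaw -0.261 size [ 16.  133.3] z 0.024 headend of handle [ 0.5342 -0.0885]
handle ctr [0.4795 0.2357] yaw -0.113 size [ 16.1 131.1] z 0.024 headend of handle [0.5491 0.2278]
head of [ 0.46  -0.242] along 0.081..0.129 lat -0.033..0.031 grip pt(+102) [ 0.5614 -0.2505]
head of [ 0.467 -0.07 ] along 0.081..0.130 lat -0.033..0.023 grip pt(+102) [ 0.5638 -0.1015]
head of [0.48  0.236] along 0.081..0.126 lat -0.020..0.021 grip pt(+102) [0.5809 0.2248]
[0.67470704 0.00530402 0.26644961] [-1.45519198e-03 -6.40128738e-06  9.99998940e-01 -4.54861746e-05]
```

```bash
python3 -m pendant '[[[-10,22,-4,-0.113,-1],[-10,22,-4,-0.113,-1],[-10,22,-4,-0.113,-1],[-10,22,-6,-0.113,-1],[-10,22,-10,-0.113,-1],[-10,22,-15,-0.113,-1],[-10,22,-20,-0.113,-1],[-10,22,-24,-0.113,-1],[-10,22,-25.4,-0.113,-1],[-10,22,-25.4,-0.113,-1],[-10,22,-25.4,-0.113,-1]]]' 20
```

```text
t: 6.15
tool_pos: [0.5768, 0.2257, 0.016]
ee_rot: [0.001, 0.056, 0.998, 0.0]
ft_force: [0.2, -0.1, 0.9]
gripper_width: 0.0855
grasp_force: 0.0
```

```bash
python3 -m pendant '[[[0,0,0,0,-0.2],[0,0,0,0,0],[0,0,0,0,0.2],[0,0,0,0,1],[0,0,0,0,1],[0,0,0,0,1],[0,0,0,0,1]]]' 20
```

```text
t: 7.02
tool_pos: [0.576, 0.2256, 0.0149]
ee_rot: [0.0, 0.056, 0.998, 0.0]
ft_force: [-0.1, 0.5, 5.4]
gripper_width: 0.0383
grasp_force: 20.1
```

```bash
python3 -m pendant '[[[0,0,2,0,1],[0,0,5,0,1],[0,0,9,0,1],[0,0,14,0,1],[0,0,19,0,1],[0,0,22,0,1],[0,0,22,0,1],[0,0,22,0,1]]]' 20
python3 -c "
from h import *
s=snap('scene'); cv2.imwrite('pics/c4.png',cv2.resize(s['pixels'][60:260,220:420,::-1],None,fx=3,fy=3))"
```

```text
t: 8.02
tool_pos: [0.5744, 0.2252, 0.2324]
ee_rot: [-0.001, 0.056, 0.998, -0.0]
ft_force: [0.5, -0.7, -1.9]
gripper_width: 0.0377
grasp_force: 20.0
```

View pics/c4.png

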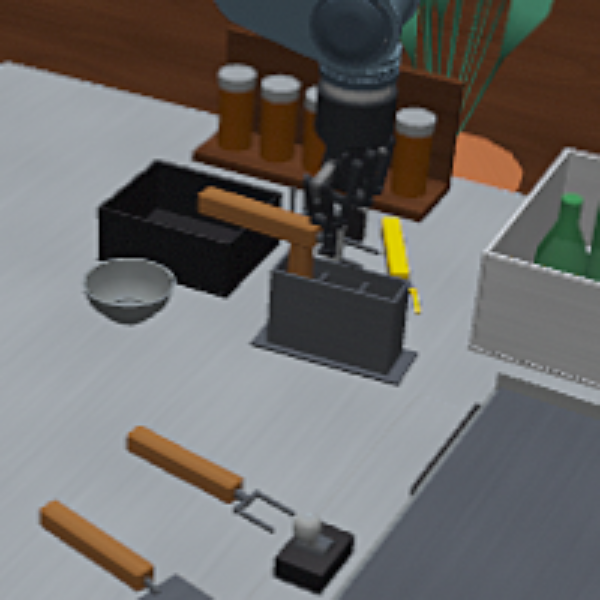

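The fork is held but stays horizontal: pad friction holds it at 20 N. I'll lower it and ease the grip so the handle swings down until its foot meets the table.

```bash
python3 -m pendant '[[[0,0,-6,0,1],[0,0,-12.5,0,1],[0,0,-12.5,0,1],[0,0,-12.5,0,0.2],[0,0,-12.5,0,0.2]]]' 20;python3 -m pendant '[[[0,0,0,0,0.14],[0,0,0,0,0.14]]]' 20;python3 -m pendant '[[[0,0,0,0,0.12],[0,0,0,0,0.12]]]' 20;
python3 -c "
from h import *
s=snap('scene'); C=cloud(s)
hsv=cv2.cvtColor(s['pixels'],cv2.COLOR_RGB2HSV)
m=(hsv[...,0]<16)&(hsv[...,1]>110)&(hsv[...,2]>60)&(C[...,0]>.35)&(C[...,0]<.6)&(abs(C[...,1]-.23)<.06)
q=C[m];o=np.argsort(q[:,0]);print(q[o][:8].mean(0).round(3),q[o][-8:].mean(0).round(3))"
```

```text
t: 8.7
tool_pos: [0.5777, 0.2259, 0.1128]
ee_rot: [0.003, 0.056, 0.998, 0.001]
ft_force: [0.3, -0.6, 0.3]
gripper_width: 0.0341
grasp_force: 0.0
t: 8.95
tool_pos: [0.5762, 0.2256, 0.1106]
ee_rot: [0.001, 0.056, 0.998, 0.0]
ft_force: [0.9, 0.1, -0.4]
gripper_width: 0.0365
grasp_force: 0.0
t: 9.2
tool_pos: [0.5755, 0.2255, 0.1093]
ee_rot: [-0.0, 0.056, 0.998, -0.0]
ft_force: [0.3, -0.6, 0.7]
gripper_width: 0.0374
grasp_force: 0.0
[0.397 0.223 0.081] [0.546 0.204 0.185]
```

```bash
python3 -c "
from h import *
s=snap('scene'); t=snap('top'); cv2.imwrite('pics/c5.png',np.hstack([cv2.resize(s['pixels'][90:240,220:370,::-1],(400,400)),cv2.resize(t['pixels'][130:270,170:310,::-1],(400,400))]))"
```

```text
(no output)
```

View pics/c5.png

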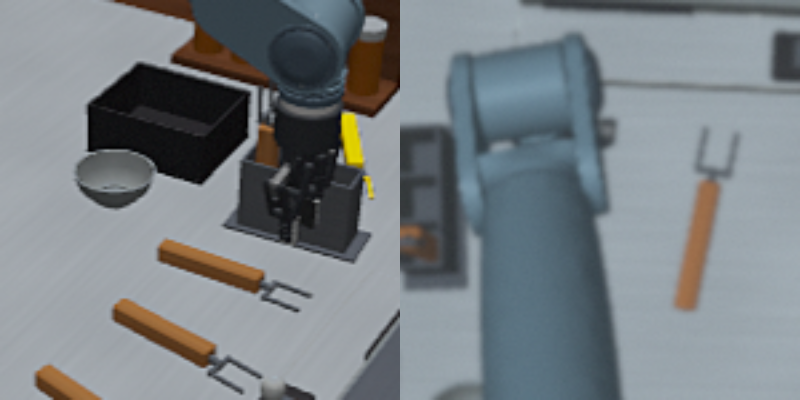

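The fork dropped flat close to where it was, undamaged. New plan: grip the handle right behind the head, press the foot against a caddy's outer side wall, and raise the gripper in an arc to turn the tool up. First I clear the view and re-measure.

```bash
python3 -m pendant '[[[0,0,8,0,-1],[0,-10,14,0,-1],[0,-17,14,0,-1],[0,-17,14,0,-1],[0,-17,14,0,-1],[0,-17,14,0,-1]]]' 25
python3 - <<'E'
from meas import *
s=snap('top'); T=tools(s); o=ctrl.observe(); print(o['tool_pos'].round(4),o['ee_rot'].round(3))
for c,a,_,_ in T: 
    g=c+.068*np.array([np.cos(a),np.sin(a)]); print('grip s=38',g.round(4),'delta cm',((g-o['tool_pos'][:2])*100).round(2))
s2=snap('scene'); C=cloud(s2)
for t,n in((s,'top'),):
  D=cloud(t)
  k=(D[...,2]>.05)&(D[...,2]<.09)&(D[...,0]>.43)&(D[...,0]<.6)&(D[...,1]>.3)&(D[...,1]<.43); print(D[k].min(0),D[k].max(0))
k=(C[...,2]>.03)&(C[...,2]<.09)&(C[...,0]>.48)&(C[...,0]<.57)&(C[...,1]>.3)&(C[...,1]<.36); print('L face',np.percentile(C[k],[5,50,95],0).round(3).tolist())
E
```

```text
t: 10.1
tool_pos: [0.5753, 0.0555, 0.249]
ee_rot: [-0.0, 0.057, 0.998, 0.0]
ft_force: [-0.6, 0.4, 0.3]
gripper_width: 0.085
grasp_force: 0.0
handle ctr [ 0.4599 -0.2421] yaw -0.076 size [ 18.2 129.6] z 0.024 headend of handle [ 0.5297 -0.2475]
handle ctr [ 0.4665 -0.0704] yaw -0.261 size [ 15.8 133.3] z 0.024 headend of handle [ 0.5342 -0.0884]
handle ctr [0.4632 0.2282] yaw -0.008 size [ 16.5 131.9] z 0.024 headend of handle [0.5332 0.2277]
[0.5751 0.0562 0.2486] [-0.001  0.056  0.998  0.   ]
grip s=38 [ 0.5277 -0.2473] delta cm [ -4.75 -30.35]
grip s=38 [ 0.5322 -0.0879] delta cm [ -4.29 -14.41]
grip s=38 [0.5312 0.2277] delta cm [-4.4  17.15]
[0.44171019 0.33964817 0.05005597] [0.59250986 0.39803515 0.08995092]
L face [[0.483, 0.34, 0.032], [0.526, 0.346, 0.06], [0.566, 0.352, 0.088]]
```

```bash
python3 -m pendant '[[[-4.4,17.1,-4,0.105,-1],[-4.4,17.1,-4,0.105,-1],[-4.4,17.1,-6,0.105,-1],[-4.4,17.1,-11,0.105,-1],[-4.4,17.1,-16,0.105,-1],[-4.4,17.1,-20,0.105,-1],[-4.4,17.1,-22.5,0.105,-1],[-4.4,17.1,-23.5,0.105,-1],[-4.4,17.1,-23.5,0.105,-1],[-4.4,17.1,-23.5,0.105,1],[-4.4,17.1,-23.5,0.105,1],[-4.4,17.1,-23.5,0.105,1],[-4.4,17.1,-23.5,0.105,1],[-4.4,17.1,-23.5,0.105,1],[-4.4,17.1,-23.5,0.105,1]]]' 25
```

```text
t: 12.08
tool_pos: [0.532, 0.2266, 0.0151]
ee_rot: [0.0, 0.004, 1.0, 0.0]
ft_force: [-1.8, 0.3, 4.9]
gripper_width: 0.0232
grasp_force: 27.0
```

```bash
python3 -m pendant '[[[0,0,2,0,1],[0,-1,5,0,1],[0,-2.7,5,-0.18,1],[0,-2.7,5,-0.36,1],[0,-2.7,5,-0.54,1],[0,-2.7,5,-0.72,1],[0,-2.7,5,-0.9,1],[0,-2.7,5,-1.08,1],[0,-2.7,5,-1.26,1],[0,-2.7,5,-1.44,1],[0,-2.7,5,-1.563,1],[0,-2.7,5,-1.563,1],[0,-2.7,5,-1.563,1]]]' 25
python3 - <<'E'
from meas import *
s=snap('top'); hsv=cv2.cvtColor(s['pixels'],cv2.COLOR_RGB2HSV); C=cloud(s)
m=(hsv[...,0]<16)&(hsv[...,1]>110)&(hsv[...,2]>60)&(C[...,0]>.45)&(C[...,0]<.6)&(C[...,1]>.18)&(C[...,1]<.35)
v,u=np.nonzero(m);P=onplane(s,np.c_[u,v],.074);print(len(P),P.min(0).round(3),P.max(0).round(3),C[m][:,2].mean())
print(ctrl.observe()['tool_pos'])
E
```

```text
t: 13.7
tool_pos: [0.5316, 0.1995, 0.0647]
ee_rot: [0.0, 0.706, 0.708, 0.0]
ft_force: [0.2, -0.3, -0.5]
gripper_width: 0.0234
grasp_force: 26.2
79 [0.521 0.301 0.074] [0.539 0.334 0.074] 0.07349637094337184
[0.5315401  0.19947849 0.06457177]
```

```bash
python3 -m pendant '[[[0,0.7,0,0,1],[0,1.1,0,0,1],[0,1.4,0,0,1],[0,1.4,0,0,1]]]' 30
```

```text
t: 14.25
tool_pos: [0.5325, 0.2079, 0.0642]
ee_rot: [0.004, 0.706, 0.708, -0.004]
ft_force: [1.7, -26.8, 1.0]
gripper_width: 0.0232
grasp_force: 31.5
```

```bash
python3 -m pendant '[[[0,-0.1,1.2,0,1],[0,0,2.4,0,1],[0,0.2,3.6,0,1],[0,0.5,4.7,0,1],[0,1,5.8,0,1],[0,1.5,6.9,0,1],[0,2.1,7.9,0,1],[0,2.8,8.9,0,1],[0,2.8,8.9,0,1]]]' 30
python3 -c "
from h import *
s=snap('scene'); cv2.imwrite('pics/c6.png',cv2.resize(s['pixels'][80:240,240:400,::-1],(500,500)))"
```

```text
t: 15.38
tool_pos: [0.5319, 0.2424, 0.1544]
ee_rot: [0.0, 0.707, 0.707, 0.001]
ft_force: [0.1, -2.4, -0.6]
gripper_width: 0.0232
grasp_force: 32.2
```

View pics/c6.png

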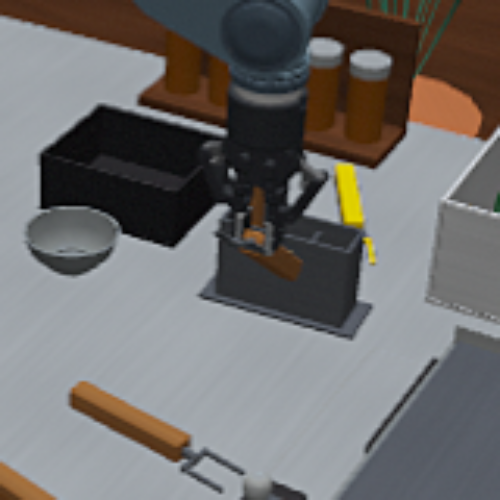

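```bash
cat >> meas.py <<'E'
def held(s,lo,hi):
    hsv=cv2.cvtColor(s['pixels'],cv2.COLOR_RGB2HSV); C=cloud(s)
    m=((hsv[...,0]<18)&(hsv[...,1]>100)&(hsv[...,2]>40)&(C>lo).all(2)&(C<hi).all(2)).astype(np.uint8)
    n,l,st,_=cv2.connectedComponentsWithStats(m); 
    if n<2: print('none'); return
    k=1+np.argmax(st[1:,4]); q=C[l==k]; c=np.median(q,0); d=np.linalg.svd(q-c,full_matrices=False)[2][0]; d*=np.sign(d[2]); t=(q-c)@d
    print('n',len(q),'low end',(c+d*t.min()).round(3),'high end',(c+d*t.max()).round(3),'dir',d.round(2),'elev deg %.0f'%np.degrees(np.arcsin(d[2])))
E
python3 - <<'E'
from meas import *
o=ctrl.observe()['tool_pos']
held(snap('scene'),o-[.06,.12,.16],o+[.06,.14,.06])
E
```

```text
n 106 low end [0.536 0.355 0.056] high end [0.549 0.22  0.154] dir [ 0.08 -0.8   0.59] elev deg 36
```

The fork has turned to about 36°, and the arc method works. I'll continue the arc.

```bash
python3 -m pendant '[[[0,1.1,0.9,0,1],[0,2,1.7,0,1],[0,2.9,2.4,0,1],[0,3.9,3.1,0,1],[0,4.9,3.7,0,1],[0,5.5,4,0,1],[0,6,4.1,0,1],[0,6,4.1,0,1]]]' 30
python3 - <<'E'
from meas import *
o=ctrl.observe()['tool_pos']
held(snap('scene'),o-[.06,.12,.16],o+[.06,.14,.06])
E
```

```text
t: 16.48
tool_pos: [0.5316, 0.3018, 0.1944]
ee_rot: [0.0, 0.707, 0.707, 0.0]
ft_force: [-0.2, -2.9, 0.4]
gripper_width: 0.0231
grasp_force: 31.5
n 321 low end [0.5   0.367 0.064] high end [0.559 0.261 0.189] dir [ 0.34 -0.61  0.72] elev deg 46
```

Run:
```python
from meas import *
o=ctrl.observe()['tool_pos']
held(snap('scene'),np.array([o[0]-.02,o[1]-.08,.03]),np.array([o[0]+.03,.352,o[2]+.03]))
```

```text
n 249 low end [0.539 0.334 0.054] high end [0.536 0.276 0.208] dir [-0.02 -0.35  0.94] elev deg 69
```

```bash
python3 -m pendant '[[[0,-1,1,0,1],[0,-1,6,0,1],[0,-1,10,0.18,1],[1,-1,10,0.36,1],[2,-1,10,0.54,1],[3,-1,10,0.72,1],[3,-1,10,0.9,1],[3,-1,10,1.08,1],[3,-1,10,1.26,1],[3,-1,10,1.44,1],[3,-1,10,1.62,1],[3,-1,10,1.62,1],[3,-1,10,1.62,1]]]' 30
python3 - <<'E'
from meas import *
o=ctrl.observe()['tool_pos'];print(o)
for n in('scene','top'): held(snap(n),o-[.09,.025,.17],o+[.04,.025,.03])
E
```

```text
t: 18.2
tool_pos: [0.5616, 0.2913, 0.2947]
ee_rot: [0.0, -0.023, 1.0, 0.0]
ft_force: [0.3, -0.7, -0.9]
gripper_width: 0.0236
grasp_force: 31.3
[0.56156057 0.2913106  0.29465274]
n 290 low end [0.528 0.277 0.173] high end [0.579 0.284 0.308] dir [0.36 0.05 0.93] elev deg 69
n 7 low end [0.553 0.297 0.268] high end [0.555 0.29  0.272] dir [ 0.29 -0.79  0.54] elev deg 32
```

```bash
python3 -m pendant '[[[-0.5,4,0,0,1],[-1.5,7.9,0,0,1],[-1.5,7.9,0,0,1],[-1.5,7.9,-3,0,1],[-1.5,7.9,-6,0,1],[-1.5,7.9,-8,0,1],[-1.5,7.9,-8.8,0,1],[-1.5,7.9,-8.8,0,1]]]' 30
python3 -c "
from h import *
s=snap('scene'); cv2.imwrite('pics/c7.png',cv2.resize(s['pixels'][70:210,270:410,::-1],(560,560)))"
```

```text
t: 19.3
tool_pos: [0.5467, 0.3703, 0.2064]
ee_rot: [0.0, -0.024, 1.0, -0.0]
ft_force: [0.6, 0.1, -0.9]
gripper_width: 0.0232
grasp_force: 31.3
```

View pics/c7.png

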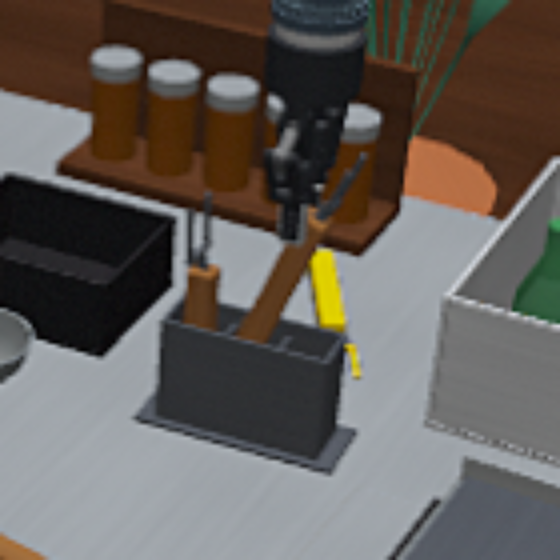

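The foot is inside the middle well at (255,325) with no contact force. I'll go deeper.

```bash
python3 -m pendant '[[[0,0,-1,0,1],[0,0,-2,0,1],[-0.2,0,-2.6,0,1],[-0.4,0,-3.2,0,1],[-0.7,0,-3.7,0,1],[-0.7,0,-3.7,0,1]]]' 30
python3 - <<'E'
from meas import *
o=ctrl.observe()['tool_pos']
held(snap('scene'),np.array([o[0]-.035,.34,.095]),np.array([o[0]+.06,.40,o[2]+.04]))
E
```

```text
t: 20.1
tool_pos: [0.539, 0.3704, 0.1688]
ee_rot: [-0.0, -0.025, 1.0, -0.0]
ft_force: [-0.1, -0.0, -1.5]
gripper_width: 0.0231
grasp_force: 31.3
n 146 low end [0.524 0.356 0.095] high end [0.563 0.363 0.188] dir [0.39 0.07 0.92] elev deg 67
```

```bash
python3 -m pendant '[[[-0.2,0,-0.5,0,1],[-0.4,0,-1,0,1],[-0.6,0,-1.4,0,1],[-0.8,0,-1.8,0,1],[-0.8,0,-1.8,0,1]]]' 30
```

```text
t: 20.78
tool_pos: [0.5313, 0.3704, 0.1509]
ee_rot: [-0.0, -0.025, 1.0, -0.0]
ft_force: [2.3, -0.4, -2.1]
gripper_width: 0.023
grasp_force: 31.3
```

```bash
python3 -m pendant '[[[0,0,0,0,-0.2],[0,0,0,0,-1],[0,0,0,0,-1],[0,0,0,0,-1],[0,0,0,0,-1],[0,0,4,0,-1],[0,0,10,0,-1],[-2,-10,12,0,-1],[-3,-18,12,0,-1],[-3,-18,12,0,-1],[-3,-18,12,0,-1]]]' 30
python3 - <<'E'
from meas import *
s=snap('scene'); held(s,np.array([.49,.34,.085]),np.array([.6,.40,.24]))
t=snap('top'); heads(t,tools(t)); print(ctrl.observe()['tool_pos'])
cv2.imwrite('pics/c8.png',np.hstack([cv2.resize(s['pixels'][70:210,270:410,::-1],(390,390)),cv2.resize(t['pixels'][130:270,140:280,::-1],(390,390))]))
E
```

```text
t: 22.15
tool_pos: [0.5014, 0.1877, 0.2719]
ee_rot: [0.001, -0.022, 1.0, -0.0]
ft_force: [0.0, 0.1, 0.1]
gripper_width: 0.0857
grasp_force: 0.0
n 107 low end [0.529 0.361 0.094] high end [0.547 0.36  0.157] dir [ 0.28 -0.02  0.96] elev deg 74
handle ctr [ 0.4587 -0.2417] yaw -0.069 size [ 18.6 132. ] z 0.024 headend of handle [ 0.5285 -0.2465]
handle ctr [ 0.467  -0.0704] yaw -0.259 size [ 15.8 132.5] z 0.024 headend of handle [ 0.5346 -0.0883]
handle ctr [0.4781 0.0827] yaw -0.190 size [ 15.8 133.4] z 0.024 headend of handle [0.5468 0.0695]
head of [ 0.459 -0.242] along 0.081..0.130 lat -0.034..0.030 grip pt(+102) [ 0.5603 -0.2505]
head of [ 0.467 -0.07 ] along 0.081..0.130 lat -0.033..0.030 grip pt(+102) [ 0.5653 -0.0977]
head of [0.478 0.083] along 0.081..0.127 lat -0.020..0.021 grip pt(+102) [0.5783 0.0637]
[0.50165326 0.19029353 0.2715929 ]
```

View pics/c8.png

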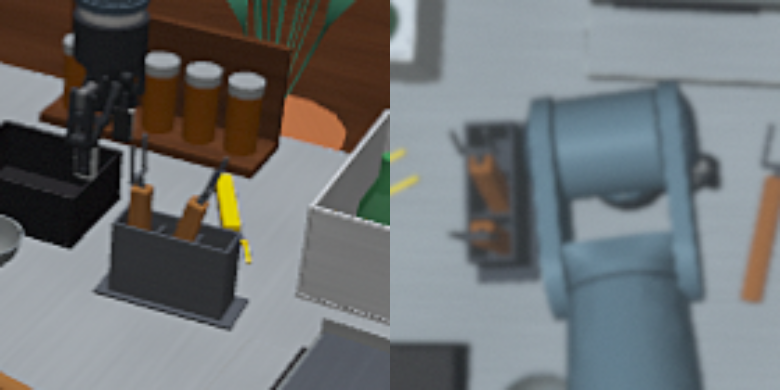

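The fork stands in the middle well but leans toward the far well, which it could block. I'll nudge it upright from the far side with the fingers spread about 30 mm.

```bash
python3 -m pendant '[[[6,9,3,0,0.3],[12.5,14,3,0,0.3],[12.5,18.1,3,0,0.3],[12.5,18.1,3,0,0.3],[12.5,18.1,3,0,0.3],[12.5,18.1,-3,0,0.3],[12.5,18.1,-9,0,0.3],[12.5,18.1,-9.6,0,0.3],[12.5,18.1,-9.6,0,0.3],[10,18.1,-9.6,0,0.3],[8,18.1,-9.6,0,0.3],[6.5,18.1,-9.6,0,0.3],[5,18.1,-9.6,0,0.3],[4,18.1,-9.6,0,0.3],[3,18.1,-9.6,0,0.3],[2.3,18.1,-9.6,0,0.3],[2.3,18.1,-9.6,0,0.3]]]' 30
```

```text
t: 24.38
tool_pos: [0.5242, 0.3715, 0.1752]
ee_rot: [-0.0, -0.025, 1.0, -0.0]
ft_force: [-0.2, -0.7, -0.5]
gripper_width: 0.0299
grasp_force: 0.0
```

```bash
python3 -m pendant '[[[2,0,0.3,0,0.3],[4,0,3,0,0.3],[5,0,9,0,-1],[5,-6,11,0,-1],[4,-12,11,-0.1,-1],[3,-18,11,-0.2,-1],[2,-24,11,-0.24,-1],[2,-30.1,11,-0.24,-1],[2,-30.1,11,-0.24,-1],[2,-30.1,11,-0.24,-1]]]' 30
python3 - <<'E'
from meas import *
s=snap('scene'); held(s,np.array([.49,.34,.085]),np.array([.6,.40,.24]))
t=snap('top'); tools(t); C=cloud(t); print(ctrl.observe()['tool_pos'])
h=cv2.cvtColor(t['pixels'],cv2.COLOR_RGB2HSV); k=(C[...,2]>.12)&(C[...,2]<.25)&(C[...,0]>.42)&(C[...,0]<.6)&(C[...,1]>.33)&(C[...,1]<.42)
print(C[k].round(3)[::3])
E
```

```text
t: 25.62
tool_pos: [0.5447, 0.0704, 0.2854]
ee_rot: [0.0, 0.096, 0.995, 0.0]
ft_force: [-1.0, -0.4, -0.1]
gripper_width: 0.0855
grasp_force: 0.0
n 106 low end [0.53  0.36  0.093] high end [0.543 0.362 0.153] dir [0.22 0.02 0.97] elev deg 77
handle ctr [ 0.4599 -0.242 ] yaw -0.074 size [ 18.2 129.6] z 0.024 headend of handle [ 0.5297 -0.2471]
handle ctr [ 0.4665 -0.0704] yaw -0.261 size [ 16.  133.3] z 0.024 headend of handle [ 0.5342 -0.0885]
[0.54460558 0.07146088 0.28523409]
[[0.562 0.357 0.201]
 [0.56  0.389 0.196]
 [0.561 0.353 0.191]
 [0.558 0.387 0.189]
 [0.556 0.39  0.188]
 [0.556 0.354 0.188]
 [0.553 0.388 0.188]
 [0.554 0.352 0.183]
 [0.552 0.356 0.177]
 [0.551 0.393 0.164]
 [0.553 0.364 0.151]
 [0.551 0.352 0.169]
 [0.549 0.386 0.158]
 [0.55  0.378 0.153]
 [0.55  0.37  0.15 ]
 [0.548 0.355 0.166]
 [0.546 0.391 0.16 ]
 [0.546 0.382 0.159]
 [0.546 0.374 0.159]
 [0.547 0.366 0.157]
 [0.546 0.356 0.161]
 [0.545 0.39  0.15 ]
 [0.544 0.38  0.155]
 [0.544 0.372 0.154]
 [0.545 0.365 0.147]
 [0.543 0.384 0.139]
 [0.542 0.373 0.15 ]
 [0.542 0.364 0.148]
 [0.546 0.361 0.122]
 [0.539 0
[... 488 characters left out ...]
0.139]
 [0.48  0.368 0.145]
 [0.481 0.361 0.138]
 [0.477 0.374 0.144]
 [0.477 0.366 0.143]
 [0.478 0.359 0.135]
 [0.474 0.374 0.146]
 [0.474 0.365 0.144]
 [0.474 0.357 0.144]
 [0.471 0.377 0.144]
 [0.471 0.367 0.15 ]
 [0.472 0.36  0.143]
 [0.473 0.355 0.125]
 [0.464 0.384 0.188]
 [0.467 0.367 0.162]
 [0.462 0.348 0.21 ]
 [0.469 0.355 0.139]
 [0.459 0.382 0.205]
 [0.463 0.382 0.171]
 [0.464 0.376 0.158]
 [0.464 0.368 0.155]
 [0.46  0.35  0.201]
 [0.463 0.347 0.174]
 [0.459 0.383 0.178]
 [0.461 0.378 0.164]
 [0.461 0.37  0.161]
 [0.461 0.36  0.166]
 [0.46  0.35  0.173]
 [0.459 0.376 0.146]
 [0.46  0.368 0.143]
 [0.46  0.358 0.148]
 [0.462 0.354 0.125]
 [0.457 0.368 0.144]
 [0.457 0.359 0.144]]
```

The fork stands in the middle well, foot on the floor, leaning about 0.2 rad, which is acceptable. Next, fork 2.

```bash
python3 -m pendant '[[[0,0,-6,0,-1],[0,0,-12,0,-1],[0,0,-18,0,-1],[0,0,-23,0,-1],[0,0,-26,0,-1],[0,0,-27,0,-1],[0,0,-27,0,-1],[0,0,-27,0,1],[0,0,-27,0,1],[0,0,-27,0,1],[0,0,-27,0,1],[0,0,-27,0,1],[0,0,-27,0,1]]]' 30
```

```text
t: 27.35
tool_pos: [0.545, 0.0704, 0.016]
ee_rot: [0.0, 0.095, 0.995, -0.0]
ft_force: [-1.9, -0.1, 6.0]
gripper_width: 0.0232
grasp_force: 31.6
```

```bash
python3 -m pendant '[[[0,0,2,0,1],[0,1,4.9,0,1],[0,4,4.9,-0.18,1],[-1.3,8,4.9,-0.36,1],[-1.3,12.5,4.9,-0.54,1],[-1.3,12.5,4.9,-0.72,1],[-1.3,12.5,4.9,-0.9,1],[-1.3,12.5,4.9,-1.08,1],[-1.3,12.5,4.9,-1.26,1],[-1.3,12.5,4.9,-1.38,1],[-1.3,12.5,4.9,-1.38,1],[-1.3,12.5,4.9,-1.38,1]]]' 30
python3 - <<'E'
from meas import *
s=snap('top'); hsv=cv2.cvtColor(s['pixels'],cv2.COLOR_RGB2HSV); C=cloud(s)
m=(hsv[...,0]<16)&(hsv[...,1]>110)&(hsv[...,2]>60)&(C[...,0]>.45)&(C[...,0]<.6)&(C[...,1]>.18)&(C[...,1]<.35)&(C[...,2]<.09)
v,u=np.nonzero(m);P=onplane(s,np.c_[u,v],.074);print(len(P),P.min(0).round(3),P.max(0).round(3),C[m][:,2].mean())
print(ctrl.observe()['tool_pos'])
E
python3 -m pendant '[[[0,0.4,0,0,1],[0,0.8,0,0,1],[0,1.1,0,0,1],[0,1.4,0,0,1],[0,1.4,0,0,1]]]' 30
```

```text
t: 28.85
tool_pos: [0.5313, 0.1954, 0.064]
ee_rot: [-0.0, 0.707, 0.708, -0.0]
ft_force: [-1.2, 0.1, -1.1]
gripper_width: 0.0235
grasp_force: 30.9
79 [0.521 0.298 0.074] [0.539 0.331 0.074] 0.07180482985604415
[0.53134702 0.19541913 0.06406252]
t: 29.52
tool_pos: [0.5319, 0.2069, 0.0642]
ee_rot: [0.002, 0.706, 0.708, -0.002]
ft_force: [1.0, -13.4, -0.6]
gripper_width: 0.0227
grasp_force: 30.8
```

```bash
python3 -m pendant '[[[0,0.1,1.2,0,1],[0,0.3,2.4,0,1],[0,0.5,3.6,0,1],[0,0.8,4.7,0,1],[0,1.3,5.8,0,1],[0,1.8,6.9,0,1],[0,2.4,7.9,0,1],[0,3.2,8.9,0,1],[0,4,9.8,0,1],[0,4.9,10.6,0,1],[0,5.8,11.3,0,1],[0,6.8,12,0,1],[0,7.8,12.6,0,1],[0,8.4,12.9,0,1],[0,8.9,13,0,1],[0,8.9,13,0,1]]]' 30
python3 - <<'E'
from meas import *
o=ctrl.observe()['tool_pos']
held(snap('scene'),np.array([o[0]-.02,o[1]-.08,.03]),np.array([o[0]+.03,.352,o[2]+.03]))
E
```

```text
t: 31.52
tool_pos: [0.5316, 0.2988, 0.1944]
ee_rot: [0.0, 0.707, 0.707, 0.0]
ft_force: [0.9, -2.5, 0.4]
gripper_width: 0.0232
grasp_force: 30.2
n 251 low end [0.538 0.335 0.054] high end [0.537 0.272 0.209] dir [-0.01 -0.38  0.93] elev deg 68
```

```bash
python3 -m pendant '[[[0,-1,1,0,1],[0,-1,6,0,1],[0,-1,10,0.18,1],[2,-1,10,0.36,1],[4,-1,10,0.54,1],[6,-1,10,0.72,1],[9,-1,10,0.9,1],[9,-1,10,1.08,1],[9,-1,10,1.26,1],[9,-1,10,1.44,1],[9,-1,10,1.62,1],[9,-1,10,1.62,1],[9,3,10,1.62,1],[9,7.35,10,1.62,1],[9,7.35,10,1.62,1],[9,7.35,8,1.62,1],[9,7.35,6,1.62,1],[9,7.35,6,1.62,1]]]' 30
python3 - <<'E'
from meas import *
o=ctrl.observe()['tool_pos'];print(o)
s=snap('scene'); held(s,o-[.07,.025,.17],o+[.04,.025,.03])
cv2.imwrite('pics/c9.png',cv2.resize(s['pixels'][70:210,270:410,::-1],(560,560)))
E
```

```text
t: 33.83
tool_pos: [0.6201, 0.3704, 0.2499]
ee_rot: [-0.003, -0.024, 1.0, -0.001]
ft_force: [-0.2, 0.7, -1.5]
gripper_width: 0.0231
grasp_force: 30.2
[0.62014847 0.37037022 0.24994914]
n 251 low end [0.584 0.357 0.13 ] high end [0.639 0.362 0.266] dir [0.37 0.04 0.93] elev deg 68
```

View pics/c9.png

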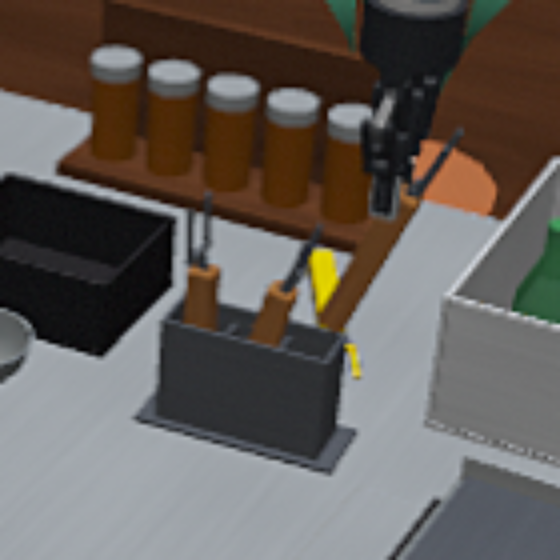

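```bash
python3 -m pendant '[[[-1.6,0.2,0,0,1],[-1.7,0.2,-1.5,0,1],[-1.8,0.2,-3,0,1],[-2.2,0.2,-4.3,0,1],[-2.2,0.2,-4.3,0,1]]]' 30;python3 -m pendant '[[[-0.2,0,-1,0,1],[-0.4,0,-2,0,1],[-0.7,0,-3,0,1],[-1,0,-3.8,0,1],[-1.4,0,-4.7,0,1],[-1.8,0,-5.6,0,1],[-1.8,0,-5.6,0,1]]]' 30
```

```text
t: 34.5
tool_pos: [0.5985, 0.3735, 0.2087]
ee_rot: [-0.002, -0.025, 1.0, -0.001]
ft_force: [0.1, -0.1, -0.3]
gripper_width: 0.0234
grasp_force: 30.2
t: 35.38
tool_pos: [0.5855, 0.3757, 0.1642]
ee_rot: [0.006, -0.025, 1.0, 0.002]
ft_force: [-5.2, -2.6, 23.6]
gripper_width: 0.0233
grasp_force: 33.5
```

```bash
python3 -m pendant '[[[0.3,0,1.3,0,1],[0.5,0,2,0,1],[0.5,0,2,0,1]]]' 30
python3 - <<'E'
from meas import *
o=ctrl.observe()['tool_pos']
s=snap('scene'); C=cloud(s)
held(s,np.array([.548,.34,.095]),np.array([o[0]+.06,.41,o[2]+.04]))
t=snap('top');D=cloud(t)
for X,n in((C,'scene'),(D,'top')):
  k=(X[...,2]>.092)&(X[...,2]<.106)&(X[...,0]>.56)&(X[...,0]<.62)&(X[...,1]>.32)&(X[...,1]<.42); 
  if k.sum(): print(n,X[k].min(0).round(3),X[k].max(0).round(3))
E
```

```text
t: 35.75
tool_pos: [0.5866, 0.3739, 0.1751]
ee_rot: [-0.0, -0.025, 1.0, -0.0]
ft_force: [0.6, 0.6, -1.8]
gripper_width: 0.0235
grasp_force: 30.4
n 157 low end [0.569 0.36  0.095] high end [0.608 0.368 0.192] dir [0.38 0.08 0.92] elev deg 67
scene [0.561 0.339 0.092] [0.593 0.404 0.106]
top [0.586 0.35  0.094] [0.592 0.351 0.099]
```

```bash
python3 -m pendant '[[[0.4,0,0,0,1],[0.4,0,-0.6,0,1],[0.2,0,-1.1,0,1],[0.2,0,-1.1,0,1]]]' 30; python3 -m pendant '[[[-0.2,0,-0.5,0,1],[-0.4,0,-0.9,0,1],[-0.4,0,-0.9,0,1]]]' 30
```

```text
t: 36.35
tool_pos: [0.5905, 0.3745, 0.1699]
ee_rot: [0.003, -0.025, 1.0, 0.0]
ft_force: [-4.4, -3.3, 17.8]
gripper_width: 0.0234
grasp_force: 33.0
t: 36.72
tool_pos: [0.5907, 0.3754, 0.1681]
ee_rot: [0.009, -0.025, 1.0, 0.002]
ft_force: [-4.8, -5.3, 36.7]
gripper_width: 0.0231
grasp_force: 36.7
```

Something vertical resists, likely the palm on the leaning middle fork's tines. I'll back off slightly, release, and let the fork slide down the well.

```bash
python3 -m pendant '[[[0,0,1,0,1],[-0.3,-0.1,1.4,0,1],[-0.3,-0.1,1.4,0,1]]]' 30; python3 -m pendant '[[[0,0,0,0,-0.2],[0,0,0,0,-1],[0,0,0,0,-1],[0,0,0,0,-1],[0,0,4,0,-1],[0,0,10,0,-1],[-2,-10,12,0,-1],[-3,-18,12,0,-1],[-3,-18,12,0,-1],[-3,-18,12,0,-1]]]' 30
python3 - <<'E'
from meas import *
s=snap('scene'); held(s,np.array([.548,.34,.1]),np.array([.66,.41,.24])); held(s,np.array([.49,.34,.1]),np.array([.548,.41,.24])); t=snap('top')
cv2.imwrite('pics/c10.png',np.hstack([cv2.resize(s['pixels'][70:210,270:410,::-1],(390,390)),cv2.resize(t['pixels'][130:270,140:280,::-1],(390,390))]))
E
```

```text
t: 37.1
tool_pos: [0.5814, 0.3729, 0.1687]
ee_rot: [0.0, -0.025, 1.0, -0.0]
ft_force: [2.7, 0.0, 0.4]
gripper_width: 0.0232
grasp_force: 31.6
t: 38.35
tool_pos: [0.5514, 0.1899, 0.29]
ee_rot: [0.0, -0.022, 1.0, -0.0]
ft_force: [-0.7, -0.7, -0.4]
gripper_width: 0.0854
grasp_force: 0.0
n 99 low end [0.575 0.361 0.098] high end [0.59  0.366 0.152] dir [0.26 0.08 0.96] elev deg 74
n 98 low end [0.533 0.358 0.1  ] high end [0.542 0.363 0.151] dir [0.17 0.11 0.98] elev deg 79
```

View pics/c10.png

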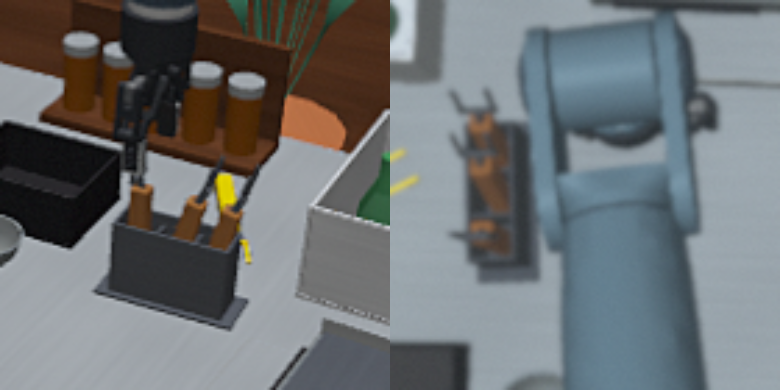

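Both forks stand at about the same height, foot down, next to the stood fork. Now the turners.

Run:
```python
from meas import *
s=snap('top'); T=tools(s); heads(s,T); o=ctrl.observe(); print(o['tool_pos'].round(4),o['joint_positions'].round(2))
for c,a,_,_ in T: 
    g=c+.066*np.array([np.cos(a),np.sin(a)]); print('grip s=36',g.round(4),'delta cm',((g-o['tool_pos'][:2])*100).round(2))
C=cloud(snap('scene'))
for x0 in (.45,.48,.51,.54):
  k=(C[...,2]>.11)&(C[...,2]<.2)&(abs(C[...,0]-x0)<.015)&(C[...,1]<-.33)&(C[...,1]>-.42); 
  if k.sum(): print('tall',x0,C[k].min(0).round(3),C[k].max(0).round(3))
C=cloud(s)
k=(C[...,2]>.1)&(C[...,0]>.42)&(C[...,0]<.6)&(C[...,1]<-.3)&(C[...,1]>-.43);print('stood turner',np.percentile(C[k],[2,50,98],0).round(3).tolist())
k=(C[...,2]>.02)&(C[...,0]>.58)&(C[...,0]<.72)&(C[...,1]<-.3)&(C[...,1]>-.40);print('stopper',np.percentile(C[k],[2,50,98],0).round(3).tolist())
```

```text
handle ctr [ 0.4599 -0.2422] yaw -0.079 size [ 18.4 129.7] z 0.024 headend of handle [ 0.5296 -0.2477]
handle ctr [ 0.4669 -0.0705] yaw -0.261 size [ 15.8 132.5] z 0.024 headend of handle [ 0.5346 -0.0885]
head of [ 0.46  -0.242] along 0.081..0.129 lat -0.032..0.031 grip pt(+102) [ 0.5615 -0.2505]
head of [ 0.467 -0.07 ] along 0.081..0.130 lat -0.032..0.031 grip pt(+102) [ 0.5653 -0.0975]
[0.5516 0.1934 0.2894] [ 0.14  0.06  1.68  0.    1.4  -1.48]
grip s=36 [ 0.5256 -0.2474] delta cm [ -2.59 -44.08]
grip s=36 [ 0.5307 -0.0875] delta cm [ -2.09 -28.09]
tall 0.45 [ 0.435 -0.42   0.11 ] [ 0.457 -0.373  0.2  ]
stood turner [[0.424, -0.415, 0.1], [0.443, -0.382, 0.139], [0.564, -0.352, 0.207]]
stopper [[0.645, -0.371, 0.02], [0.655, -0.355, 0.054], [0.669, -0.344, 0.064]]
```

```bash
python3 -m pendant '[[[0,-6,0,0,-1],[-1,-12,0,0,-1],[-2.6,-44.1,0,-0.13,-1],[-2.6,-44.1,0,-0.13,-1],[-2.6,-44.1,0,-0.13,-1],[-2.6,-44.1,0,-0.13,-1],[-2.6,-44.1,0,-0.13,-1],[-2.6,-44.1,0,-0.13,-1],[-2.6,-44.1,0,-0.13,-1],[-2.6,-44.1,-6,-0.13,-1],[-2.6,-44.1,-12,-0.13,-1],[-2.6,-44.1,-18,-0.13,-1],[-2.6,-44.1,-23,-0.13,-1],[-2.6,-44.1,-26,-0.13,-1],[-2.6,-44.1,-27.3,-0.13,-1],[-2.6,-44.1,-27.3,-0.13,-1]]]' 30;  python3 -m pendant '[[[0,0,0,0,1],[0,0,0,0,1],[0,0,0,0,1],[0,0,0,0,1],[0,0,0,0,1],[0,0,0,0,1]]]' 30
```

```text
t: 40.55
tool_pos: [0.5259, -0.2468, 0.0162]
ee_rot: [-0.0, 0.039, 0.999, 0.0]
ft_force: [-0.4, -0.5, 0.6]
gripper_width: 0.0853
grasp_force: 0.0
t: 41.3
tool_pos: [0.526, -0.2485, 0.0171]
ee_rot: [0.0, 0.04, 0.999, -0.0]
ft_force: [-1.2, -0.2, 5.8]
gripper_width: 0.023
grasp_force: 30.4
```

```bash
python3 -m pendant '[[[0,0,3,0,1],[0,1,8,0,1],[0,5,10,-0.18,1],[0,10,10,-0.36,1],[0,15,10,-0.54,1],[0.2,20,10,-0.72,1],[0.4,25,10,-0.9,1],[0.6,30,10,-1.08,1],[0.6,35,10,-1.26,1],[0.6,39,10,-1.44,1],[0.6,43,8,-1.49,1],[0.6,43,5,-1.49,1],[0.6,43,4.8,-1.49,1],[0.6,43,4.8,-1.49,1]]]' 30
python3 - <<'E'
from meas import *
s=snap('top'); hsv=cv2.cvtColor(s['pixels'],cv2.COLOR_RGB2HSV); C=cloud(s)
m=(hsv[...,0]<16)&(hsv[...,1]>110)&(hsv[...,2]>60)&(C[...,0]>.45)&(C[...,0]<.6)&(C[...,1]>.18)&(C[...,1]<.35)&(C[...,2]<.09)
v,u=np.nonzero(m);P=onplane(s,np.c_[u,v],.074);print(len(P),P.min(0).round(3),P.max(0).round(3),C[m][:,2].mean())
print(ctrl.observe()['tool_pos'])
E
```

```text
t: 43.05
tool_pos: [0.5317, 0.1816, 0.0646]
ee_rot: [-0.0, 0.707, 0.707, -0.0]
ft_force: [-0.0, 1.3, -0.4]
gripper_width: 0.0232
grasp_force: 29.7
71 [0.521 0.283 0.074] [0.539 0.313 0.074] 0.07185593038176709
[0.53222561 0.18160087 0.06522608]
```

```bash
python3 -m pendant '[[[0,1.2,0,0,1],[0,2.4,0,0,1],[0,2.8,0,0,1],[0,3.1,0,0,1],[0,3.25,0,0,1],[0,3.25,0,0,1]]]' 30
```

```text
t: 43.85
tool_pos: [0.5328, 0.2084, 0.0646]
ee_rot: [0.005, 0.706, 0.708, -0.005]
ft_force: [2.3, -30.5, 1.7]
gripper_width: 0.0233
grasp_force: 30.8
```

```bash
python3 -m pendant '[[[0,-0.25,1.2,0,1],[0,-0.05,2.4,0,1],[0,0.15,3.6,0,1],[0,0.45,4.7,0,1],[0,0.95,5.8,0,1],[0,1.45,6.9,0,1],[0,2.05,7.9,0,1],[0,2.85,8.9,0,1],[0,3.65,9.8,0,1],[0,4.55,10.6,0,1],[0,5.45,11.3,0,1],[0,6.4,11.9,0,1],[0,7.3,12.5,0,1],[0,7.7,12.7,0,1],[0,7.7,12.7,0,1]]]' 30
python3 - <<'E'
from meas import *
o=ctrl.observe()['tool_pos']
held(snap('scene'),np.array([o[0]-.02,o[1]-.08,.03]),np.array([o[0]+.03,.352,o[2]+.03]))
E
```

```text
t: 45.72
tool_pos: [0.5316, 0.2918, 0.1915]
ee_rot: [-0.0, 0.707, 0.707, 0.0]
ft_force: [0.4, -1.7, -0.8]
gripper_width: 0.0236
grasp_force: 30.3
n 226 low end [0.539 0.34  0.053] high end [0.537 0.263 0.203] dir [-0.01 -0.45  0.89] elev deg 63
```

```bash
python3 -m pendant '[[[0,0.4,0.15,0,1],[0,0.8,0.3,0,1],[0,0.8,0.3,0,1],[0,-1,1,0,1],[0,-2,6,0,1],[0,-6,10.5,0.18,1],[0,-12,10.5,0.36,1],[0,-18,10.5,0.54,1],[0,-24,10.5,0.72,1],[0,-30,10.5,0.9,1],[0,-36,10.5,1.08,1],[0,-42,10.5,1.26,1],[0,-48,10.5,1.44,1],[0,-54,10.5,1.62,1],[1,-58,10.5,1.64,1],[1,-58,10.5,1.64,1],[1,-58,10.5,1.64,1],[1,-58,10.5,1.64,1]]]' 30
python3 - <<'E'
from meas import *
o=ctrl.observe()['tool_pos'];print(o,ctrl.observe()['ee_rot'])
held(snap('scene'),o-[.09,.025,.17],o+[.04,.025,.03])
E
```

```text
t: 48.02
tool_pos: [0.5415, -0.2874, 0.2966]
ee_rot: [0.0, -0.035, 0.999, 0.0]
ft_force: [0.2, -0.4, -1.1]
gripper_width: 0.0231
grasp_force: 30.1
[ 0.54145556 -0.28736772  0.29661503] [ 2.56975683e-04 -3.51575365e-02  9.99381747e-01  7.50096557e-05]
n 425 low end [ 0.511 -0.302  0.179] high end [ 0.567 -0.293  0.32 ] dir [0.37 0.06 0.93] elev deg 68
```

```bash
python3 -m pendant '[[[-1,-5,0,0,1],[-2.4,-9.3,0,0,1],[-2.4,-9.3,0,0,1],[-2.4,-9.3,-3,0,1],[-2.4,-9.3,-6,0,1],[-2.4,-9.3,-8,0,1],[-2.4,-9.3,-9,0,1],[-2.4,-9.3,-9,0,1]]]' 30
python3 - <<'E'
from meas import *
o=ctrl.observe()['tool_pos']
s=snap('scene'); held(s,np.array([o[0]-.035,-.41,.095]),np.array([o[0]+.06,-.35,o[2]+.04]))
cv2.imwrite('pics/c11.png',cv2.resize(s['pixels'][190:350,130:290,::-1],(560,560)))
E
```

```text
t: 49.08
tool_pos: [0.5177, -0.3811, 0.2061]
ee_rot: [-0.0, -0.035, 0.999, 0.0]
ft_force: [0.6, -0.5, -1.4]
gripper_width: 0.0232
grasp_force: 30.3
n 364 low end [ 0.49  -0.396  0.094] high end [ 0.541 -0.387  0.227] dir [0.36 0.07 0.93] elev deg 69
```

View pics/c11.png

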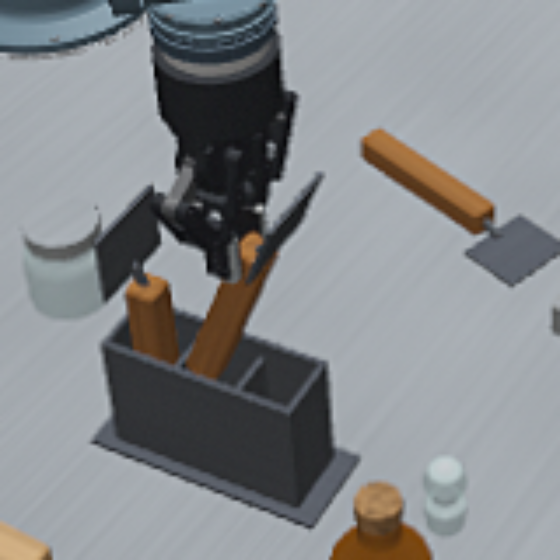

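The turner's foot is in the middle well at (205,365), clear of its neighbours. I'll continue down.

```bash
python3 -m pendant '[[[0,0,-1,0,1],[0,0,-2,0,1],[-0.2,0,-2.6,0,1],[-0.4,0,-3.2,0,1],[-0.7,0,-3.7,0,1],[-0.7,0,-3.7,0,1]]]' 30; python3 -m pendant '[[[-0.2,0,-0.5,0,1],[-0.4,0,-1,0,1],[-0.4,0,-1,0,1]]]' 30
```

```text
t: 49.88
tool_pos: [0.5106, -0.3816, 0.1691]
ee_rot: [0.0, -0.035, 0.999, -0.0]
ft_force: [1.7, -0.7, -1.6]
gripper_width: 0.0235
grasp_force: 30.2
t: 50.25
tool_pos: [0.5061, -0.3814, 0.1586]
ee_rot: [-0.0, -0.035, 0.999, 0.0]
ft_force: [2.2, -0.4, -1.8]
gripper_width: 0.0232
grasp_force: 30.1
```

```bash
python3 -m pendant '[[[0,0,0,0,-0.2],[0,0,0,0,-1],[0,0,0,0,-1],[0,0,0,0,-1],[0,0,0,0,-1],[0,0,3,0,-1],[0,0,6,0,-1],[0,0,12,0,-1],[0,8,13,0,-1],[0,16,13,0,-1],[0,20,13,0,-1],[0,20,13,0,-1]]]' 30
python3 - <<'E'
from meas import *
s=snap('scene'); held(s,np.array([.475,-.41,.1]),np.array([.56,-.35,.24]))
t=snap('top'); C=cloud(t); T=tools(t); o=ctrl.observe(); print(o['tool_pos'].round(4))
for c,a,_,_ in T: print('grip s=36',(c+.066*np.array([np.cos(a),np.sin(a)])).round(4),((c+.066*np.array([np.cos(a),np.sin(a)])-o['tool_pos'][:2])*100).round(2))
for zl in (.13,.17,.19): 
  k=(C[...,2]>zl)&(C[...,2]<zl+.02)&(C[...,0]>.47)&(C[...,0]<.6)&(C[...,1]<-.34)&(C[...,1]>-.43); print(zl,C[k].mean(0).round(3) if k.any() else None, C[k][:,0].max().round(3) if k.any() else None)
E
```

```text
t: 51.75
tool_pos: [0.5064, -0.1785, 0.2896]
ee_rot: [0.0, -0.036, 0.999, -0.0]
ft_force: [-0.2, 0.0, -0.3]
gripper_width: 0.0856
grasp_force: 0.0
n 147 low end [ 0.505 -0.393  0.099] high end [ 0.519 -0.385  0.156] dir [0.24 0.14 0.96] elev deg 74
handle ctr [ 0.4665 -0.0704] yaw -0.261 size [ 15.8 133.3] z 0.024 headend of handle [ 0.5342 -0.0884]
[ 0.5066 -0.1805  0.2896]
grip s=36 [ 0.5303 -0.0874] [2.37 9.31]
0.13 [ 0.512 -0.378  0.142] 0.526
0.17 [ 0.533 -0.378  0.18 ] 0.538
0.19 [ 0.537 -0.375  0.197] 0.542
```

The first turner stands. Now the second one.

```bash
python3 -m pendant '[[[2.4,5,0,-0.18,-1],[2.4,9.2,0,-0.331,-1],[2.4,9.2,-3,-0.331,-1],[2.4,9.2,-9,-0.331,-1],[2.4,9.2,-15,-0.331,-1],[2.4,9.2,-20,-0.331,-1],[2.4,9.2,-24,-0.331,-1],[2.4,9.2,-26.5,-0.331,-1],[2.4,9.2,-27.4,-0.331,-1],[2.4,9.2,-27.4,-0.331,-1],[2.4,9.2,-27.4,-0.331,1],[2.4,9.2,-27.4,-0.331,1],[2.4,9.2,-27.4,-0.331,1],[2.4,9.2,-27.4,-0.331,1],[2.4,9.2,-27.4,-0.331,1],[2.4,9.2,-27.4,-0.331,1]]]' 30
python3 -m pendant '[[[0,0,3,0,1],[0,1,8,0,1],[0,5,10,-0.18,1],[0,9,10,-0.36,1],[0,13,10,-0.54,1],[0,17,10,-0.72,1],[0,20,10,-0.9,1],[0,24,10,-1.08,1],[0,26.8,8,-1.26,1],[0,26.8,6,-1.31,1],[0,26.8,4.9,-1.31,1],[0,26.8,4.9,-1.31,1],[0,26.8,4.9,-1.31,1]]]' 30
python3 - <<'E'
from meas import *
s=snap('top'); hsv=cv2.cvtColor(s['pixels'],cv2.COLOR_RGB2HSV); C=cloud(s)
m=(hsv[...,0]<16)&(hsv[...,1]>110)&(hsv[...,2]>60)&(C[...,0]>.45)&(C[...,0]<.6)&(C[...,1]>.18)&(C[...,1]<.35)&(C[...,2]<.09)
v,u=np.nonzero(m);P=onplane(s,np.c_[u,v],.074);print(len(P),P.min(0).round(3),P.max(0).round(3),C[m][:,2].mean())
print(ctrl.observe()['tool_pos'])
E
```

```text
t: 53.85
tool_pos: [0.531, -0.0896, 0.016]
ee_rot: [0.0, 0.13, 0.991, -0.0]
ft_force: [-0.9, 1.3, 4.6]
gripper_width: 0.0232
grasp_force: 30.5
t: 55.48
tool_pos: [0.5311, 0.1782, 0.0649]
ee_rot: [0.0, 0.708, 0.707, 0.0]
ft_force: [-0.0, -0.7, -1.6]
gripper_width: 0.0236
grasp_force: 29.9
78 [0.521 0.277 0.074] [0.54  0.31  0.074] 0.07359153539122916
[0.53125556 0.17819778 0.06514875]
```

```bash
python3 -m pendant '[[[0,1.2,0,0,1],[0,2.3,0,0,1],[0,2.8,0,0,1],[0,3.2,0,0,1],[0,3.3,0,0,1],[0,3.3,0,0,1]]]' 30
```

```text
t: 56.28
tool_pos: [0.531, 0.2073, 0.0642]
ee_rot: [0.003, 0.707, 0.708, -0.003]
ft_force: [0.2, -20.8, 0.8]
gripper_width: 0.0232
grasp_force: 30.2
```

```bash
python3 -m pendant '[[[0,-0.1,1.2,0,1],[0,0.1,2.4,0,1],[0,0.3,3.6,0,1],[0,0.6,4.7,0,1],[0,1.1,5.8,0,1],[0,1.6,6.9,0,1],[0,2.2,7.9,0,1],[0,3,8.9,0,1],[0,3.8,9.8,0,1],[0,4.7,10.6,0,1],[0,5.6,11.3,0,1],[0,6.55,11.9,0,1],[0,7.45,12.5,0,1],[0,8,12.8,0,1],[0,8.6,13,0,1],[0,8.6,13,0,1]]]' 30
python3 - <<'E'
from meas import *
o=ctrl.observe()['tool_pos']
held(snap('scene'),np.array([o[0]-.02,o[1]-.08,.03]),np.array([o[0]+.03,.352,o[2]+.03]))
E
```

```text
t: 58.28
tool_pos: [0.5306, 0.2979, 0.1945]
ee_rot: [-0.0, 0.707, 0.707, 0.0]
ft_force: [-0.1, -1.7, -1.0]
gripper_width: 0.023
grasp_force: 29.7
n 245 low end [0.538 0.334 0.06 ] high end [0.535 0.27  0.208] dir [-0.02 -0.4   0.92] elev deg 66
```

```bash
python3 -m pendant '[[[0,-1,0.5,0,1],[0,-2,5,0,1],[0,-6,10,0.18,1],[0,-12,10.5,0.36,1],[0,-18,10.5,0.54,1],[0,-24,10.5,0.72,1],[1,-30,10.5,0.9,1],[2,-36,10.5,1.08,1],[3,-42,10.5,1.26,1],[4,-48,10.5,1.44,1],[5,-54,10.5,1.62,1],[5.4,-58,10.5,1.64,1],[5.4,-58,10.5,1.64,1],[5.4,-58,10.5,1.64,1],[5.4,-58,10.5,1.64,1]]]' 30
python3 - <<'E'
from meas import *
o=ctrl.observe()['tool_pos'];print(o,ctrl.observe()['ee_rot'])
held(snap('scene'),o-[.09,.025,.17],o+[.04,.025,.03])
E
```

```text
t: 60.2
tool_pos: [0.5845, -0.2813, 0.2995]
ee_rot: [0.0, -0.035, 0.999, 0.0]
ft_force: [-0.2, -0.3, -1.3]
gripper_width: 0.0232
grasp_force: 30.0
[ 0.58451489 -0.28134184  0.29954159] [ 1.94677627e-04 -3.46941469e-02  9.99397950e-01  1.27712980e-04]
n 414 low end [ 0.55  -0.296  0.177] high end [ 0.609 -0.287  0.323] dir [0.37 0.05 0.93] elev deg 68
```

```bash
python3 -m pendant '[[[1,-5,0,0,1],[1,-9.6,0,0,1],[1,-9.6,0,0,1],[1,-9.6,-3,0,1],[1,-9.6,-5.7,0,1],[0,-9.6,-5.7,0,1],[-1,-9.6,-5.7,0,1],[-1,-9.6,-5.7,0,1],[-1,-9.6,-7.5,0,1],[-1.3,-9.6,-9.2,0,1],[-1.3,-9.6,-9.2,0,1]]]' 30
python3 - <<'E'
from meas import *
o=ctrl.observe()['tool_pos']
s=snap('scene'); held(s,np.array([o[0]-.035,-.41,.1]),np.array([o[0]+.06,-.35,o[2]+.04]))
C=cloud(s);k=(C[...,2]>.094)&(C[...,2]<.106)&(C[...,0]>.5)&(C[...,0]<.6)&(C[...,1]<-.34)&(C[...,1]>-.43);print(C[k].min(0).round(3),C[k].max(0).round(3))
E
```

```text
t: 61.62
tool_pos: [0.5702, -0.3774, 0.2037]
ee_rot: [-0.002, -0.034, 0.999, 0.002]
ft_force: [-0.0, 0.0, -1.5]
gripper_width: 0.023
grasp_force: 30.3
n 334 low end [ 0.545 -0.393  0.098] high end [ 0.593 -0.382  0.227] dir [0.35 0.07 0.93] elev deg 69
[ 0.501 -0.41   0.094] [ 0.568 -0.349  0.106]
```

```bash
python3 -m pendant '[[[-0.5,0,0,0,1],[-0.6,0,-1,0,1],[-0.8,0,-1.8,0,1],[-1.1,0,-2.6,0,1],[-1.1,0,-2.6,0,1]]]' 30
```

```text
t: 62.3
tool_pos: [0.5605, -0.3783, 0.1804]
ee_rot: [0.0, -0.034, 0.999, 0.0]
ft_force: [0.9, 0.5, -2.7]
gripper_width: 0.0232
grasp_force: 30.2
```

```bash
python3 -m pendant '[[[-0.2,0,-0.5,0,1],[-0.4,0,-0.9,0,1],[-0.4,0,-0.9,0,1]]]' 30; python3 -m pendant '[[[0,0,0,0,-0.2],[0,0,0,0,-1],[0,0,0,0,-1],[0,0,0,0,-1],[0,0,0,0,-1],[0,0,3,0,-1],[0,0,6,0,-1],[0,0,12,0,-1],[0,8,13,0,-1],[-4,16,13,0,-1],[-6,30,13,0,-1],[-6,30,13,0,-1],[-6,30,13,0,-1],[-6,30,13,0,-1]]]' 30
python3 - <<'E'
from meas import *
s=snap('scene'); held(s,np.array([.478,-.41,.1]),np.array([.53,-.35,.24])); held(s,np.array([.533,-.41,.1]),np.array([.62,-.35,.24]))
t=snap('top'); tools(t); C=cloud(s)
q=C[(C[...,2]>.085)&(C[...,2]<.13)&(abs(C[...,0]-.675)<.03)&(abs(C[...,1]+.03)<.06)]; print('ball',np.median(q,0).round(3))
cv2.imwrite('pics/end.png',np.hstack([cv2.resize(s['pixels'][190:350,130:290,::-1],(390,390)),cv2.resize(s['pixels'][70:250,260:440,::-1],(390,390))]))
E
```

```text
t: 62.68
tool_pos: [0.5563, -0.3785, 0.172]
ee_rot: [-0.0, -0.034, 0.999, 0.0]
ft_force: [2.1, -0.7, -2.6]
gripper_width: 0.0234
grasp_force: 30.2
t: 64.42
tool_pos: [0.4958, -0.0754, 0.3027]
ee_rot: [0.0, -0.037, 0.999, -0.0]
ft_force: [-0.2, -0.1, 0.5]
gripper_width: 0.0856
grasp_force: 0.0
n 149 low end [ 0.506 -0.393  0.099] high end [ 0.518 -0.384  0.156] dir [0.2  0.15 0.97] elev deg 76
n 156 low end [ 0.549 -0.39   0.099] high end [ 0.561 -0.383  0.154] dir [0.21 0.11 0.97] elev deg 76
ball [ 0.679 -0.055  0.114]
```

View pics/end.png

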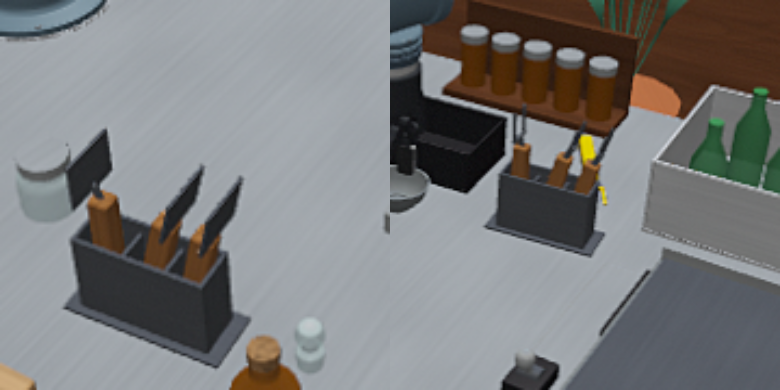

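All four tools stand next to their own kind, with three handles at (105,220), (160,240), (200,250) on the right and the forks at (520,160), (560,170), (588,175) on the left. The toggle is over at its stop and the robot is clear, so I'm handing in.

```bash
python3 -c "
from plant import ctrl
print(ctrl.sign_off())"
```

```text
the job is handed in; nothing more can be done
None
```

The griddle is switched off, and all four tools (two turners, two forks) stand head up in the caddies next to their own kind; I handed the job in at about 64 s, but sign-off returned no verdict.

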